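Find the non-slip sofa foot by its drag

ROBOT

A 7-joint arm with a two-finger parallel gripper is mounted at the origin on the work surface. World frame = base frame: x ahead of the robot, y to its left, z up, the work surface at z = 0. Lengths are in m, angles in rad, forces in N, time in s.
With the tool pointing down it reaches from about 0.425 to 0.875 m from the base axis. Payload 8.4 kg.
Tool frame: the origin (TCP) lies at the very end of the fingers, on their centre line; the grasp point (between the pads) lies 19 mm behind it; z points along the fingers, y is the line along which they close (so a half turn about z gives the same grasp; the last joint's range is limited). The gripper opens to 85 mm and grips with 20 to 120 N. Pads are 22 mm wide; open, the fingers measure 114 mm over their backs; the gripper's body (76 mm by 85 mm) begins 54 mm behind the grasp point. The pads swing forward as they close: fully open they stand 13 mm farther back than shut.
Start: joints at [1.184, 0.333, 0.04, 1.465, -0.013, 1.343, -0.059], TCP at [0.184, -0.623, 0.231] pointing down, gripper open.
Joint ranges: [-2.58, 2.58], [-0.38, 2.09], [-1.3, 1.39], [0.25, 2.4], [-1.5, 4.64], [0.08, 2.09], [-2.65, 2.65]. Speed limits (rad/s): [2.22, 2.22, 2.79, 2.79, 3.14, 3.14, 3.14].

INTERFACE

Orientations are given as a unit quaternion [x, y, z, w].
In Python, from cell import bot, eoat, kin, telemetry, camera, get_calibration, ticket gives the robot as it stands. Calls block until the motion is done:
- bot.movep(position, orientation): joint-space move of the TCP to a pose.
- bot.move_linear(position, rotation=None, vel=0.15): straight line of the TCP; rotation=None keeps the orientation; vel is the mean speed in m/s.
- bot.goto_joints(angles): joint-space move.
- eoat.gripper_open() and eoat.grasp(): open the fingers fully, or close them until they stop; the grip force is fixed at half the most.
- bot.pause(seconds).
- kin.ik(position, orientation): joint angles nearest the present ones, or None.
- telemetry.read_state(): the state.
- camera(name): name is "side" or "top" or "wrist"; returns (picture, depth): 420x560x3 uint8, blue, green, red; 420x560 float32, m along the optical axis (not along the pixel's ray), 0 where there is no reading.
- get_calibration(name): a dict with "vertical_fov" (degrees; the focal length in pixels is half the picture's height over the tangent of half this angle, whatever the lens; pixels are square), "cx", "cy" (the principal point, pixels), "R" (3x3) and "t" (3): a world point X has camera coordinates R X + t; the wrist camera has in their place "T_tool_cam" (4x4, takes a point from camera to tool coordinates, whose origin is the TCP and whose axes are the flange's). Camera axes: x right, y down, z forward; pixel columns grow to the right and rows downward; lengths in m; the calibration is good to about 2 mm. A picture is of the moment at which its call begins: read the wrist's pose just before it. get_calibration takes no time and is no camera call.
A pose or a line that the arm cannot do raises bot.MotionError and nothing moves.
- ticket.close_job(): hands the job in; it is judged then, once.
The state is a dict: "time_s": time; "joint_positions": joint angles; "qvel": joint speeds; "tau": joint torques, N m; "position": TCP position; "eef_rot": TCP orientation; "wrist_force": force on the tool from outside, world axes, zero at the start; "ft_torque": the same for the moment, N m; "gripper_width": finger opening in m; "grasp_force": force on a finger pad.
Only numpy, scipy, OpenCV 4.12 (cv2) and the standard library are available. Lean on these libraries where they do the work, as an engineer would, in place of code of your own. Each camera call takes 0.05 s, during which the arm holds its last target. There are 200 camera calls.

TASK

Three steel sofa feet that look the same stand on the upholsterer's table: one has a rubber non-slip pad underneath, the other two have slick plastic. Drag the feet a few centimetres (about 5 cm) along the table top, still standing, until you feel which one resists most; then pick that one up and stand it upright, flat in the shallow plywood tray. Do not lift the slick ones off the table: leave them standing upright on it, clear of the tray.

Things in the scene. Friction and masses are not known exactly. Their poses are not given: they have to be found in the camera images.
- foot_a: one of three look-alike steel sofa feet, 0.7 to 0.9 kg: round base 90 mm across, 3 to 15 mm up, narrowing by 19 mm to a plain upright neck 30 mm in diameter that ends 58 mm up. Origin: centre of underside, z up. 3 mm pad below: rubber on one foot, not known which (standing on the table it takes 5.5 to 9.5 N to drag), slick plastic on the other two (0.7 to 1.3 N); pressing down adds drag
- foot_b: one of three look-alike steel sofa feet, 0.7 to 0.9 kg: round base 90 mm across, 3 to 15 mm up, narrowing by 19 mm to a plain upright neck 30 mm in diameter that ends 58 mm up. Origin: centre of underside, z up. 3 mm pad below: rubber on one foot, not known which (standing on the table it takes 5.5 to 9.5 N to drag), slick plastic on the other two (0.7 to 1.3 N); pressing down adds drag
- foot_c: one of three look-alike steel sofa feet, 0.7 to 0.9 kg: round base 90 mm across, 3 to 15 mm up, narrowing by 19 mm to a plain upright neck 30 mm in diameter that ends 58 mm up. Origin: centre of underside, z up. 3 mm pad below: rubber on one foot, not known which (standing on the table it takes 5.5 to 9.5 N to drag), slick plastic on the other two (0.7 to 1.3 N); pressing down adds drag
- tray: shallow square open tray of plywood fixed to the table, 140 x 140 mm outside, 130 x 130 mm inside, walls 5 mm thick and 20 mm high, floor 5 mm thick. Origin: centre of its underside, on the table top; x and y along its sides, z up. Neighbours in the row of feet and tray are over 170 mm apart
There are look-alikes about, which are no part of the job. What is shaped like the foot_a but green or yellow is not meant. Leave any blue look-alike of the foot_b alone.

How it is judged:
On the way:
1. the rubber-padded foot has been dragged at least 25 mm from its start, standing upright on the table (distance of rubber_pad from where it was at the start of the episode above 0.025 m and height (world z) of rubber_pad below 0.01 m and angle between rubber_pad's own z axis and vertical below 0.17 rad), for 0.1 s.
At the end, for the whole second after the job is handed in: The rubber-padded foot stands flat on the tray's floor, within 10 degrees of upright and 26 mm of the tray's centre along each side; both plastic-padded feet stand on the table within 10 degrees of upright, their centres more than 100 mm from the tray's; all at rest (x of rubber_pad in the frame of tray between -0.026 and 0.026 m and y of rubber_pad in the frame of tray between -0.026 and 0.026 m and z of rubber_pad in the frame of tray between 0.002 and 0.01 m and angle between each of rubber_pad, glide_pad1, glide_pad2's own z axis and vertical below 0.17 rad and linear speed of each of foot_a, foot_b, foot_c below 0.02 m/s and height (world z) of each of glide_pad1, glide_pad2 below 0.01 m and horizontal distance between each of glide_pad1, glide_pad2 and tray above 0.1 m); the robot touches nothing.
It fails at once if a plastic-padded foot is lifted more than 15 mm off the table (height (world z) of any of glide_pad1, glide_pad2 above 0.015 m).
It also fails if it takes over 67 s, if anything falls off the work surface, if the arm or the gripper's body presses on something with over 40 N, if the wrist force passes 120 N, or if a joint passes its speed limit or range.

## Working session

There is one attempt and no reset: what is moved stays moved. The work goes in short steps, each a Python script; the robot and the scene stay as the last script left them, time stands still between calls to the robot, and variables do not carry over. Pictures are saved under pics/ and viewed, at most 10 in all, crops included, and the job is handed in when it is done.

```bash
mkdir -p pics; python3 - <<'E'
from cell import *
import cv2,numpy as np
for n in("top","side"):
    im,d=camera(n); cv2.imwrite(f"pics/{n}0.png",im); np.save(f"{n}0.npy",d); c=get_calibration(n); print(n,c)
print(telemetry.read_state())
E
ls
```

```text
top {'vertical_fov': 54.34761268119185, 'cx': 279.98503304120806, 'cy': 207.59369409035867, 'R': array([[ 0.00216007, -0.99981237, -0.01924975],
       [-0.98112633,  0.00160315, -0.1933612 ],
       [ 0.19335578,  0.01930411, -0.98093878]]), 't': array([-0.05342282,  0.47065309,  1.07531859])}
side {'vertical_fov': 51.53009024332126, 'cx': 283.91605311843296, 'cy': 212.03195913812337, 'R': array([[-0.97032727, -0.24165458,  0.00824924],
       [-0.19109517,  0.74551736, -0.63850333],
       [ 0.1481473 , -0.62113359, -0.76957485]]), 't': array([0.43344573, 0.1648024 , 1.00652569])}
{'time_s': 0.1, 'joint_positions': array([ 1.18381182,  0.33384278,  0.03985259,  1.4661713 , -0.01340207,
        1.34331259, -0.0585186 ]), 'qvel': array([ 0.0015778 , -0.00118222,  0.00050886, -0.00185913, -0.00032938,
       -0.00076031, -0.00092737]), 'tau': array([ 5.04350683e-03, -6.60009456e+01,  1.37080885e+00, -4.06473577e+01,
        1.69392553e-02,  8.80625448e-03,  1.12014116e-04]), 'position': array([ 0.18436045, -0.62287641,  0.23051392]), 'eef_rot': array([ 9.89666164e-01,  1.43388789e-01, -1.49219932e-04, -7.18842176e-04]), 'wrist_force': array([0.58947098, 0.01722366, 0.08652298]), 'ft_torque': array([-0.03285883,  0.01897729, -0.01583343]), 'grasp_force': 0.0, 'gripper_width': 0.08502638710666693}
pics
side0.npy
top0.npy
```

View pics/top0.png

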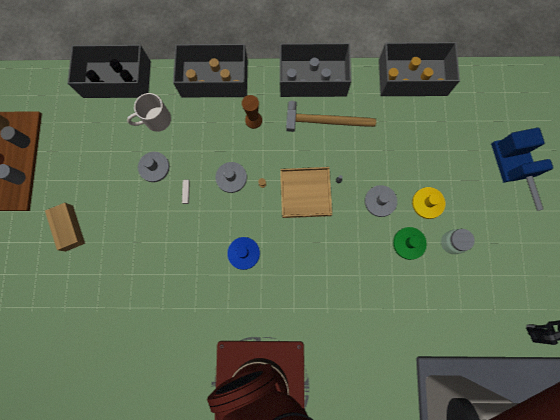

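View pics/side0.png

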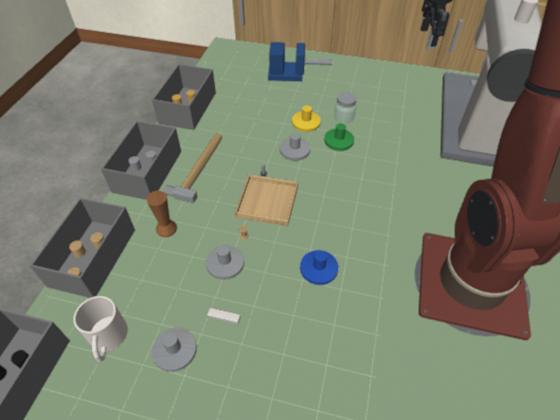

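The top view shows the grey feet at about (153,166), (231,177) and (381,200), and the tray at (306,192). The yellow, green and blue decoys are clear of them. The side view agrees.

```bash
cat > h.py <<'E'
from cell import *
import cv2,numpy as np
def cloud(n,d):
    c=get_calibration(n); f=210/np.tan(np.radians(c["vertical_fov"])/2)
    v,u=np.mgrid[:420,:560]
    P=np.stack([(u-c["cx"])/f*d,(v-c["cy"])/f*d,d],-1)
    return (P-c["t"])@c["R"]          # R^T (p - t)
def neck(W,u,v,r=20):
    p=W[v-r:v+r,u-r:u+r].reshape(-1,3); q=p[(p[:,2]>.05)&(p[:,2]<.068)]
    b=p[(p[:,2]>.009)&(p[:,2]<.022)]
    mid=lambda a:(np.percentile(a[:,:2],2,0)+np.percentile(a[:,:2],98,0))/2
    return mid(q),len(q),mid(b),np.median(q[:,2])
E
python3 - <<'E'
from h import *
for n,S in(("top",[(153,166),(231,177),(381,200)]),("side",[(172,345),(224,258),(294,144)])):
    W=cloud(n,np.load(n+"0.npy"))
    for s in S: print(n,*neck(W,*s))
    u,v=(306,192) if n=="top" else (267,200)
    p=W[v-40:v+40,u-40:u+40].reshape(-1,3); q=p[(p[:,2]>.015)&(p[:,2]<.024)]
    print("tray",cv2.minAreaRect(q[:,:2].astype(np.float32)),len(q)) 
    im=cv2.imread(f"pics/{n}0.png"); hsv=cv2.cvtColor(im,cv2.COLOR_BGR2HSV)
    m=cv2.inRange(hsv,(8,60,60),(25,255,255)); k,l,st,ce=cv2.connectedComponentsWithStats(m)
    i=l[v-5:v+5,u-5:u+5].max(); w=W[l==i]; print(cv2.minAreaRect(w[:,:2].astype(np.float32)),st[i],np.percentile(w[:,2],[5,50,95]))
E
```

```text
top [0.59928385 0.3162133 ] 99 [0.59890056 0.31567717] 0.05860015131105048
top [0.56674924 0.09041323] 97 [0.56701266 0.09060433] 0.058357561010216316
top [ 0.49683717 -0.33457665] 104 [ 0.49665094 -0.33429292] 0.05799092432409146
tray ((0.5232338309288025, -0.1385067105293274), (0.14048780500888824, 0.17028182744979858), 1.8975175619125366) 354
((0.4249739646911621, -0.13020585477352142), (0.3369598388671875, 0.14246968924999237), 2.457503318786621) [ 280  167   52   51 2392] [0.00204113 0.00595932 0.0209549 ]
side [0.59950421 0.31840879] 200 [0.60151896 0.31492694] 0.05812670206078519
side [0.56795319 0.0921665 ] 138 [0.56764059 0.09298888] 0.05789916270317481
side [ 0.49815581 -0.3336355 ] 75 [ 0.4984262  -0.36632311] 0.058347318142294144
tray ((0.5237404704093933, -0.10562045872211456), (0.1404103934764862, 0.22691601514816284), 2.264298677444458) 445
((0.4608357846736908, 0.20158740878105164), (0.15585017204284668, 0.8561916351318359), 10.956864356994629) [ 235  175   63   51 2375] [0.00310281 0.00638793 0.02065543]
```

```bash
cat >> h.py <<'E'
Q=[1,0,0,0]
def st(): return telemetry.read_state()
def drag(x,y,s,z=.028):
    bot.movep([x,y,.13],Q); bot.move_linear([x,y,z],vel=.12); f0=st()["wrist_force"]
    eoat.grasp(); r=st(); print("t %.1f w %.4f"%(r["time_s"],r["gripper_width"]),"f0",f0.round(2),"grip",r["wrist_force"].round(2))
    for k in (1,2,3,4,5):
        bot.move_linear([x+s*.01*k,y,z],vel=.05); r=st(); print((r["wrist_force"]-f0).round(2),r["position"].round(4))
    eoat.gripper_open(); bot.move_linear([x+s*.05,y,.13],vel=.2); print("t",st()["time_s"])
E
python3 - <<'E'
from h import *
W=cloud("top",np.load("top0.npy"))
p=W[165:220,278:334].reshape(-1,3); q=p[(p[:,2]>.003)&(p[:,2]<.03)]
print("tray",np.percentile(q[:,:2],[1,50,99],0).round(4).tolist(), "mid",(np.percentile(q[:,:2],1,0)+np.percentile(q[:,:2],99,0))/2)
drag(.497,-.334,1)
E
```

```text
tray [[0.4513, -0.1996], [0.5236, -0.124], [0.5938, -0.0526]] mid [ 0.52258989 -0.12607434]
t 3.3 w 0.0283 f0 [-0.07  0.68  0.59] grip [-1.62 -0.56  5.7 ]
[ 1.9  -2.06  4.58] [ 0.508  -0.3344  0.0287]
[-0.06 -0.99  5.76] [ 0.5177 -0.3344  0.0287]
[ 1.15 -1.31  5.89] [ 0.5276 -0.3345  0.0287]
[ 0.74 -2.57  5.07] [ 0.5376 -0.3344  0.0287]
[ 0.58 -0.97  5.9 ] [ 0.5476 -0.3344  0.0287]
t 6.2667
```

```bash
python3 - <<'E'
from h import *
drag(.567,.0912,-1)
drag(.5993,.3165,-1)
im,d=camera("top"); cv2.imwrite("pics/top1.png",im); np.save("top1.npy",d); W=cloud("top",d)
for s in [(153,184),(231,195),(381,182)]: print(neck(W,*s))
E
```

```text
t 9.4 w 0.0283 f0 [-0.29 -0.12  1.03] grip [-1.88 -3.1   6.97]
[ 4.31 -0.46  2.84] [0.558  0.0912 0.0287]
[4.67 0.48 1.71] [0.5481 0.0915 0.0287]
[5.17 1.39 2.62] [0.5381 0.0916 0.0287]
[4.95 0.81 2.3 ] [0.5281 0.0916 0.0287]
[5.31 0.8  2.62] [0.5181 0.0916 0.0287]
t 12.3917
t 14.9 w 0.0287 f0 [-0.04  0.45  0.62] grip [-0.43  0.11  3.84]
[-1.35 -0.89  7.43] [0.5887 0.3167 0.0285]
[-0.99 -0.74  7.12] [0.5783 0.3168 0.0285]
[-1.43 -1.    8.65] [0.5681 0.3169 0.0285]
[-1.81 -1.29  8.12] [0.558  0.3169 0.0285]
[-0.96 -1.11  9.21] [0.5479 0.3169 0.0285]
t 17.9Traceback (most recent call last):
  File "<stdin>", line 5, in <module>
  File "h.py", line 12, in neck
    return mid(q),len(q),mid(b),np.median(q[:,2])
           ~~~^^^
  File "h.py", line 11, in <lambda>
    mid=lambda a:(np.percentile(a[:,:2],2,0)+np.percentile(a[:,:2],98,0))/2
                  ~~~~~~~~~~~~~^^^^^^^^^^^^^
    return _quantile_unchecked(
        a, q, axis, out, overwrite_input, method, keepdims, weights)
    return _ureduce(a,
                    func=_quantile_ureduce_func,
    ...<5 lines>...
                    overwrite_input=overwrite_input,
                    method=method)
    r = func(a, **kwargs)
    result = _quantile(arr,
                       quantiles=q,
    ...<2 lines>...
                       out=out,
                       weights=wgt)
    slices_having_nans = np.isnan(arr[-1, ...])
                                  ~~~^^^^^^^^^
IndexError: index -1 is out of bounds for axis 0 with size 0
```

View pics/top1.png

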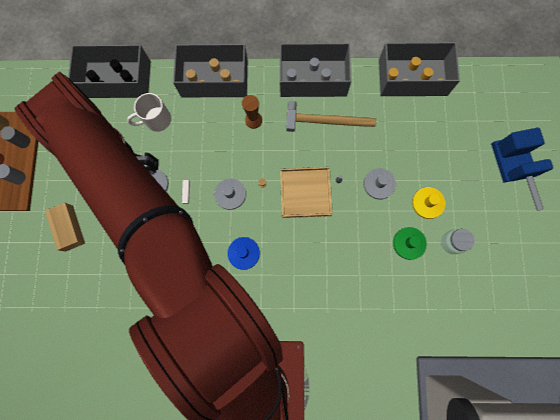

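Foot b, the middle one, shows a steady 5 N against the motion. The other two show only about 1 N of noise, so b is the rubber foot. Top view: b now stands at (230,193), c at (380,184), and a is mostly hidden by the arm. I'll pick up b.

```bash
python3 - <<'E'
from h import *
x,y=neck(cloud("top",np.load("top1.npy")),231,194)[0]; print(x,y)
bot.movep([x,y,.13],Q); bot.move_linear([x,y,.028],vel=.12); eoat.grasp()
bot.move_linear([x,y,.09],vel=.1); r=st(); print(r["wrist_force"],r["gripper_width"],r["position"])
tx,ty=.523,-.125
bot.move_linear([tx,ty,.09],vel=.12); bot.move_linear([tx,ty,.045],vel=.1); bot.move_linear([tx,ty,.034],vel=.04)
r=st(); print(r["wrist_force"],r["gripper_width"],r["position"])
eoat.gripper_open(); bot.pause(.2); bot.move_linear([tx,ty,.15],vel=.15)
bot.movep([.45,-.5,.25],Q); bot.pause(.3)
im,d=camera("top"); cv2.imwrite("pics/top2.png",im); im,ds=camera("side"); cv2.imwrite("pics/side2.png",im)
W=cloud("top",d)
for s in [(153,184),(306,192),(380,184)]:
    try: print(neck(W,*s))
    except Exception as e: print("x")
r=st();print(r["time_s"],r["wrist_force"])
E
```

```text
0.5179660904827708 0.09178040702078924
[-0.41949794  0.38403815 -9.46118996] 0.028291076917068673 [0.51735065 0.09153512 0.08927375]
[-0.05992606  0.11556687 -8.32159515] 0.02863661765681839 [ 0.52284969 -0.1249631   0.03387358]
(array([0.54770974, 0.31604515]), 99, array([0.54780812, 0.31600025]), np.float64(0.05854614878382852))
(array([ 0.52220527, -0.12420501]), 98, array([ 0.52228519, -0.12576965]), np.float64(0.06340562568793418))
(array([ 0.54711684, -0.33292402]), 102, array([ 0.54739122, -0.33224883]), np.float64(0.05820246390469451))
27.75 [ 0.06296812  0.66876838 -0.00502569]
```

View pics/top2.png

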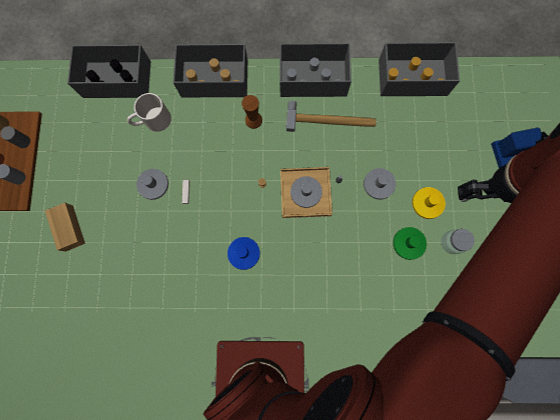

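View pics/side2.png

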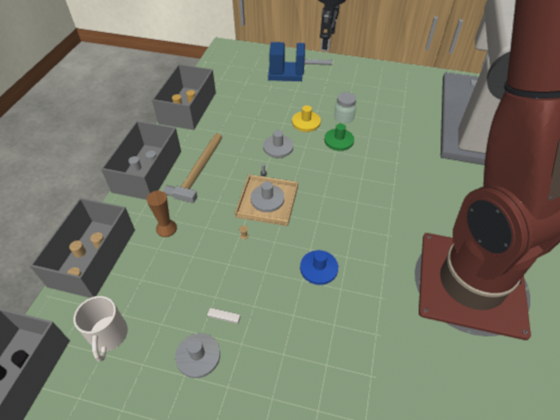

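The foot stands flat and centred in the tray, at (306,191) in the top view and (267,195) in the side view, with its neck top at 63 mm. The two slick feet stand upright on the table and the arm is clear.

```bash
python3 -c "
from cell import *
print(ticket.close_job())"
```

```text
the job is handed in; nothing more can be done
None
```

I identified the middle foot as the rubber-padded one (about 5 N of steady drag, against about 1 N on the other two), stood it upright in the centre of the tray, left both slick feet standing on the table, and handed the job in at about 28 s; no verdict was returned.

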